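Nudge the carrier plate onto its locating pins

ROBOT

A 6-joint arm with a two-finger parallel gripper is mounted at the origin on a cart in front of the work surface, level with it; the furniture and walls round the work are solid. World frame = base frame: x ahead of the robot, y to its left, z up, the work surface at z = 0. Lengths are in m, angles in rad, forces in N, time in s.
With the tool pointing down it reaches from about 0.35 to 0.775 m from the base axis. Payload 7.3 kg.
Tool frame: the origin (TCP) lies on the centre line of the jaws, within the pads' length; the fingertips stand tip_reach ahead of it and the grasp point (between the pads) lies 6 mm ahead of it (tip_reach is the distance from the TCP to the fingertips, in m); x points along the fingers, y is the direction in which the jaws open and shut, and the axes are right-handed (so a half turn about x gives the same grasp; the last joint's range is limited). The gripper opens to 92 mm and grips with 3 to 60 N. Pads are 19 mm wide; open, the fingers measure 130 mm over their backs; the gripper's body (75 mm by 190 mm) begins 47 mm behind the grasp point.
Start: joints at [-1.406, 0.342, 1.524, -0, 1.275, -0.146], TCP at [0.161, -0.5, 0.252] pointing down, gripper open.
Joint ranges: [-2.53, 2.53], [-0.77, 2.02], [0.04, 2.7], [-1, 4.14], [0.28, 2.66], [-3.11, 3.11]. Speed limits (rad/s): [2.57, 2.57, 3.14, 3.14, 3.14, 3.14].

INTERFACE

Orientations are given as [roll, pitch, yaw] about the fixed x, y, z axes, in that order (R = Rz(yaw) Ry(pitch) Rx(roll)).
In Python, from cell import observe, read_camera, get_calibration, hand_in, tip_reach gives the robot as it stands. The module is installed in compiled form; this text tells all that it offers.
- The arm moves only by the shell command python3 -m crank 'ROWS' [FORCE]. ROWS is JSON, a list of rows, each an object of numbers: "fingers": the opening, from -1 (shut) to 1 (fully open); "tx", "ty", "tz": the shift along the tool's x, y, z in units of 40 mm (1.0 is 40 mm); "roll": the turn about the tool's x in units of 10 degrees (1.0 is 10 degrees). In form: [{"fingers": .., "tx": .., "ty": .., "tz": .., "roll": ..}, ...]. A call has exactly 8 rows; each row is the pose to reach, as a shift and turn from the pose commanded when the call began, along the tool's axes at that moment; what a row does not reach only later rows make up. A row lasts 1/8 s, in which the tool goes at most 62.5 mm and 10.7 degrees, less where a joint would pass 70% of its speed; a pose out of reach is approached as far as the arm can. A call with a gripper value outside its range is refused whole. The fingers move at their own pace and stop on an object; FORCE is the grip in N (left out, the last holds). Time passes only in rows, so rows that repeat a pose let the fingers close, or fill a call up. It gives the time, the measured TCP pose, the force and the opening at its end, in the units of the state.
- observe(): the state, without advancing time (a new reading comes with each control period).
- read_camera(name): name is "scene" or "top"; returns (picture, depth): 400x640x3 uint8, red, green, blue; 400x640 float32, m along the optical axis (not along the pixel's ray), 0 where there is no reading.
- get_calibration(name): a dict with "vertical_fov" (degrees; the focal length in pixels is half the picture's height over the tangent of half this angle, whatever the lens; pixels are square), "cx", "cy" (the principal point, pixels), "pose" (4x4, takes a point from camera to world coordinates). Camera axes: x right, y down, z forward; pixel columns grow to the right and rows downward; lengths in m; the calibration is good to about 2 mm. A picture is of the moment at which its call begins. get_calibration takes no time and is no camera call.
- hand_in(): hands the job in, once; it reports no verdict.
The state is a dict: "time": time; "qpos": joint angles; "qvel": joint speeds; "joint_efforts": joint torques, N m; "tool_pos": TCP position; "tool_rot": TCP orientation; "contact_force": force on the tool from outside, world axes, zero at the start; "torque": the same for the moment, N m; "opening": finger opening in m.
Only numpy, scipy, OpenCV 4.12 (cv2) and the standard library are available. Lean on these libraries where they do the work, as an engineer would, in place of code of your own. Each camera call takes 0.05 s, during which the arm holds its last target. There are 200 camera calls.

TASK

Push the blue carrier plate across the grey locating base with your fingertips (the dark fence is there to line it up) until its two holes drop over the two brass pins and it lies flat in the recess. Only push it: do not lift or carry it, and leave everything else on the bench where it stands. Finish with the hand clear of the plate.

Things in the scene. Friction and masses are not known exactly. Their poses are not given: they have to be found in the camera images.
- locating_base: Fixed grey locating base on the bench, 140 mm (its x) by 286 mm (its y). Origin under its middle at bench height, z up; at yaw 0 its +y points to the robot's left, +x away from the robot. Left part (y = -20 to +145 mm): flat bright deck, top 18 mm above the bench. Right part (y = -141 to -20 mm): recess with flat floor 10 mm above the bench, open at the near side and right end.
- deck_edge (a point): Middle of the deck's right edge, where the deck ends and the recess begins: x = 0, y = -20, z = +18 mm in the base's frame. The step down to the recess floor is 8 mm.
- fence (a point): Point on the inner (near) face of the dark straight fence, at deck height: x = +60.5, y = 0, z = +18 mm in the base's frame. The fence runs the base's whole length along its far side, parallel to the base's y; its top is 28 mm above the bench. With the plate lying along it (within 2 mm), the plate's holes are in line with the pins.
- seat (a point): Point on the recess floor where the middle of the plate's underside lies when the plate is seated: x = +12, y = -77, z = +10 mm in the base's frame; same axes as the base.
- pin_near_deck (a point): Middle of the top of the fixed brass pin nearer the deck and fence (x = +44, y = -63 mm in the base's frame). Both pins are 8 mm thick, taper to 4 mm at the top and end 0.5 mm below deck level, so the plate slides on over their tops.
- pin_far_end (a point): Middle of the top of the other brass pin (x = -20, y = -91 mm in the base's frame).
- carrier_plate: Loose flat blue metal plate, 96 mm (its x) by 110 mm (its y), 12 mm thick, about 0.34 kg. Two round 11 mm through holes, three grey pads on top. Origin: middle of its underside, z up. Starts flat on the deck, clear of the fence, turned up to 9 degrees; must travel to the base's -y. Seated: axes as the base's, rear (+y) edge 2 mm past the deck's edge, top 4 mm above the deck.
- plate_hole_a (a point): Mouth, at the plate's top, of the hole for the pin nearer the deck: (+32, +14) mm from the plate's middle.
- plate_hole_b (a point): Mouth, at the plate's top, of the hole for the other pin: (-32, -14) mm from the plate's middle.
- beaker: Bystander: clear glass beaker standing nearest the front on the right, 59 mm wide, 71 mm tall, loose on the bench. Origin at the centre of its underside.
- crucible: Bystander: white porcelain crucible, 41 mm wide, 32 mm tall, loose on the bench. Origin at the centre of its underside.
- stopper: Bystander: red-brown rubber stopper, 25 mm wide, 24 mm tall, loose on the bench. Origin at the centre of its underside.
- timer: Bystander: round cream lab timer, 68 mm wide, 48 mm tall, loose on the bench. Origin at the centre of its underside.
- weighing_bottle: Bystander: small open glass jar, 36 mm wide, 52 mm tall, loose on the bench. Origin at the centre of its underside.
- flask: Bystander: clear conical glass flask, 82 mm wide, 153 mm tall, loose on the bench. Origin at the centre of its underside.

How it is judged:
At the end, for the whole second after the job is handed in: The plate rests flat (within 0.03 rad) on the recess floor (within 2 mm) with both pins in its holes, its middle within 3.5 mm of the seat and square to the base within 0.08 rad, at rest; the bystanders stand within 20 mm of where they were (horizontal distance between carrier_plate and seat below 0.0035 m and z of carrier_plate in the frame of seat below 0.002 m and angle between carrier_plate's own z axis and vertical below 0.03 rad and angle between the x axis of carrier_plate and the x axis of locating_base, either way round below 0.08 rad and linear speed of carrier_plate below 0.01 m/s and distance of each of beaker, crucible, stopper, timer, weighing_bottle, flask from where it was at the start of the episode below 0.02 m); the robot touches nothing.
It fails at once if the plate is lifted more than 8 mm above the deck (z of carrier_plate in the frame of locating_base above 0.026 m).
It fails at once if the plate is tipped up by more than 20 degrees (angle between carrier_plate's own z axis and vertical above 0.35 rad).
It fails at once if a bystander is pushed more than 20 mm or knocked over (distance of any of beaker, crucible, stopper, timer, weighing_bottle, flask from where it was at the start of the episode above 0.02 m or angle between any of beaker, crucible, stopper, timer, weighing_bottle, flask's own z axis and vertical above 0.5 rad).
It also fails if it takes over 48 s, if anything falls off the work surface, if the arm or the gripper's body presses on something with over 40 N, if the wrist force passes 120 N, or if a joint passes its speed limit or range.

## Working session

There is one attempt and no reset: what is moved stays moved. The work goes in short steps, Python scripts to look and compute and a shell command to move; the robot and the scene stay as the last step left them, time stands still between calls to the robot, and variables do not carry over. Pictures are saved under pics/ and viewed, about 8 in all and at most 12, crops included, and the job is handed in when it is done.

```bash
mkdir -p pics; python3 - <<'E'
from cell import *
import cv2,numpy as np
s=observe();print(s['time'],s['tool_pos'],s['tool_rot'],s['opening'],tip_reach() if callable(tip_reach) else tip_reach)
for n in("scene","top"):
    p,d=read_camera(n);cv2.imwrite(f"pics/{n}0.png",p[:,:,::-1]);np.savez(f"{n}0.npz",p=p,d=d)
    c=get_calibration(n);print(n,c)
E
```

```text
0.0 [ 0.16050967 -0.49946125  0.25103447] [-1.71510773  1.56920899  1.73725664] 0.09199064378060756 0.025
scene {'vertical_fov': 42.366903552008594, 'cx': 308.8532276650245, 'cy': 203.09481758238599, 'pose': array([[-0.58970546, -0.52899402,  0.61025634, -0.46166119],
       [-0.80756847,  0.37783397, -0.4528517 ,  0.66029862],
       [ 0.00898026, -0.7598729 , -0.65000964,  1.05656071],
       [ 0.        ,  0.        ,  0.        ,  1.        ]])}
top {'vertical_fov': 44.9734156968382, 'cx': 317.74055699964987, 'cy': 194.78739987079032, 'pose': array([[ 0.00929319, -0.99597035,  0.08920032,  0.36749888],
       [-0.99995223, -0.00952642, -0.00218935, -0.03543329],
       [ 0.00303029, -0.08917571, -0.9960113 ,  1.49946643],
       [ 0.        ,  0.        ,  0.        ,  1.        ]])}
```

View pics/top0.png

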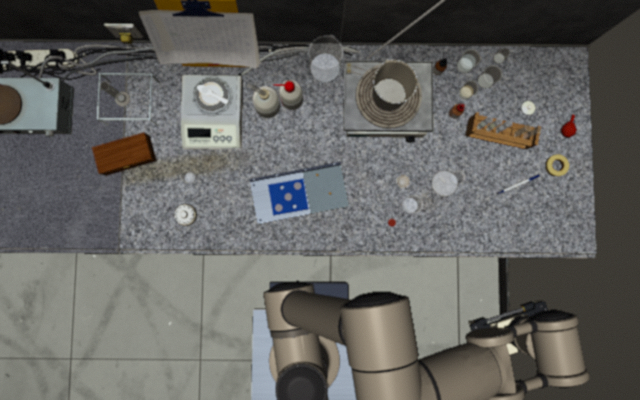

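View pics/scene0.png

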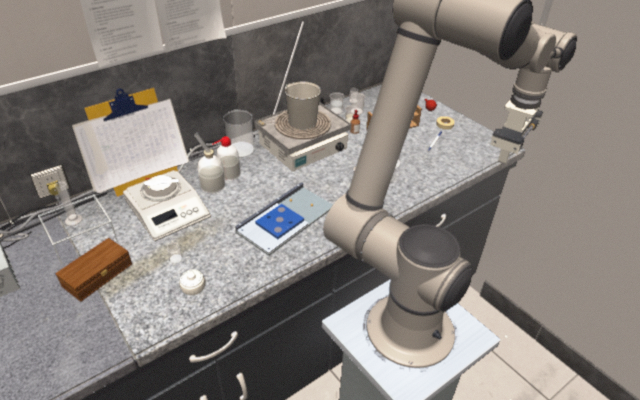

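Top view: the base spans about (250–348, 163–222), with the blue plate at (290,197). The bystanders sit to the right at (385–450, 175–225), with others at (185,214) and (190,177). I'll zoom in and measure.

```bash
cat > h.py <<'E'
import cv2,numpy as np
from cell import *
def proj(n,P):
    c=get_calibration(n);f=200/np.tan(np.radians(c['vertical_fov']/2));T=np.linalg.inv(c['pose'])
    q=np.atleast_2d(P)@T[:3,:3].T+T[:3,3];return np.c_[f*q[:,0]/q[:,2]+c['cx'],f*q[:,1]/q[:,2]+c['cy']]
def unproj(n,uv,z):
    c=get_calibration(n);f=200/np.tan(np.radians(c['vertical_fov']/2));uv=np.atleast_2d(np.asarray(uv,float))
    r=np.c_[(uv[:,0]-c['cx'])/f,(uv[:,1]-c['cy'])/f,np.ones(len(uv))]@c['pose'][:3,:3].T;o=c['pose'][:3,3]
    return o+r*((z-o[2])/r[:,2])[:,None]
def cloud(n,d):
    v,u=np.mgrid[:400,:640];c=get_calibration(n);f=200/np.tan(np.radians(c['vertical_fov']/2))
    q=np.stack([(u-c['cx'])/f*d,(v-c['cy'])/f*d,d],-1);return q@c['pose'][:3,:3].T+c['pose'][:3,3]
def blue(n,p,z=.030):
    h=cv2.cvtColor(p,cv2.COLOR_RGB2HSV);m=cv2.inRange(h,(105,150,60),(128,255,255))
    k,l,s,_=cv2.connectedComponentsWithStats(m);w=unproj(n,[[0,0]],0)
    i=1+np.argmax(s[1:,4]);pts=np.argwhere(l==i)[:,::-1]
    W=unproj(n,pts,z)[:,:2].astype(np.float32)
    return m,cv2.minAreaRect(W*1000)
E
python3 - <<'E'
from h import *
ims=[]
for n,(x,y,w,h) in(("top",(240,150,130,85)),("scene",(225,170,130,85))):
    z=np.load(n+"0.npz");p,d=z['p'],z['d']
    print(n,blue(n,p)[1])
    ims.append(cv2.resize(p[y:y+h,x:x+w,::-1],None,fx=6,fy=6,interpolation=cv2.INTER_CUBIC)[:510])
    C=cloud(n,d);
    m=(C[...,2]>.008)&(C[...,2]<.035)&(abs(C[...,0]-.42)<.25)&(abs(C[...,1])<.25)&(d>0)
    H=C[...,2]
    for nm,lo,hi in(("deck",.0145,.022),("floor",.0065,.0135)):
        mm=((H>lo)&(H<hi)&m).astype(np.uint8);k,l,s,_=cv2.connectedComponentsWithStats(mm)
        i=1+np.argmax(s[1:,4]);q=C[l==i];print(nm,s[i,4],np.round(cv2.minAreaRect((q[:,:2]*1000).astype(np.float32)),1) if 0 else cv2.minAreaRect((q[:,:2]*1000).astype(np.float32)),np.median(q[:,2]))
    # bystanders
    if n=="top":
        mm=((H>.018)&(H<.2)&(d>0)&(C[...,0]<.62)&(C[...,0]>.25)).astype(np.uint8);k,l,s,cc=cv2.connectedComponentsWithStats(mm)
        for i in range(1,k):
            if s[i,4]>15:q=C[l==i];print(s[i],q.min(0).round(3),q.max(0).round(3))
cv2.imwrite("pics/a.png",ims[0]);cv2.imwrite("pics/b.png",ims[1])
E
```

```text
top ((493.0943603515625, 52.71921920776367), (90.96392822265625, 104.59942626953125), 10.569740295410156)
deck 853 ((491.9644470214844, 77.87291717529297), (131.4065704345703, 165.58470153808594), 11.47046184539795) 0.018005099413306302
floor 940 ((520.334228515625, -59.88854217529297), (130.90896606445312, 123.26589965820312), 11.681196212768555) 0.010566186538363498
[ 596  149   44  136 5028] [ 0.25  -0.909  0.018] [ 0.62  -0.895  0.2  ]
[ 93 152  62  23 907] [0.556 0.465 0.018] [0.62  0.642 0.063]
[547 159  13  17  67] [ 0.568 -0.783  0.018] [ 0.618 -0.746  0.027]
[560 159   9  16  60] [ 0.572 -0.813  0.018] [ 0.619 -0.787  0.028]
[ 249  161   92   63 1947] [ 0.412 -0.106  0.018] [0.605 0.173 0.04 ]
[181 170  14  13  93] [0.535 0.343 0.018] [0.57  0.38  0.055]
[432 170  34  25 569] [ 0.505 -0.468  0.018] [ 0.581 -0.39   0.161]
[396 175  14  13 101] [ 0.525 -0.317  0.018] [ 0.563 -0.277  0.039]
[402 194  21  19 167] [ 0.447 -0.349  0.018] [ 0.501 -0.294  0.08 ]
[175 204  22  21 361] [0.406 0.334 0.018] [0.468 0.395 0.053]
[388 218   8   8  49] [ 0.409 -0.276  0.018] [ 0.431 -0.254  0.03 ]
scene ((490.9544982910156, 61.018592834472656), (93.02801513671875, 108.05401611328125), 11.030121803283691)
deck 760 ((493.0636291503906, 87.61021423339844), (141.42051696777344, 164.61605834960938), 11.270856857299805) 0.017362798257718803
floor 599 ((520.979736328125, -56.78181457519531), (136.509033203125, 115.40692138671875), 10.744710922241211) 0.01004212428891571
```

View pics/a.png

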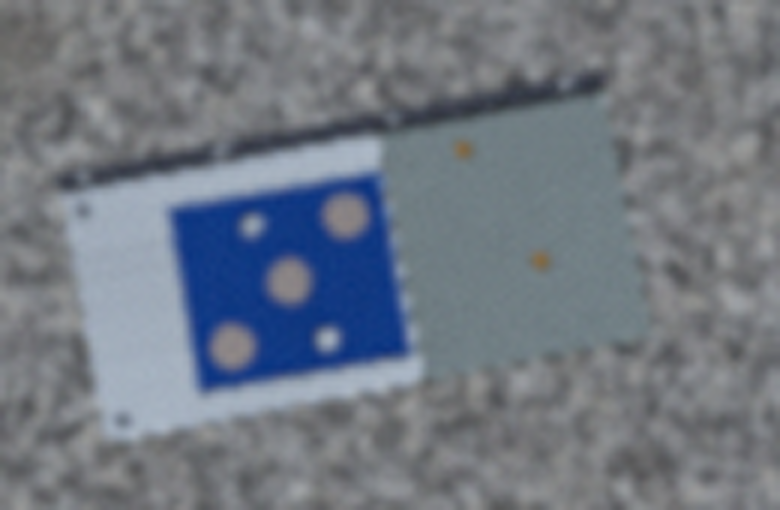

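View pics/b.png

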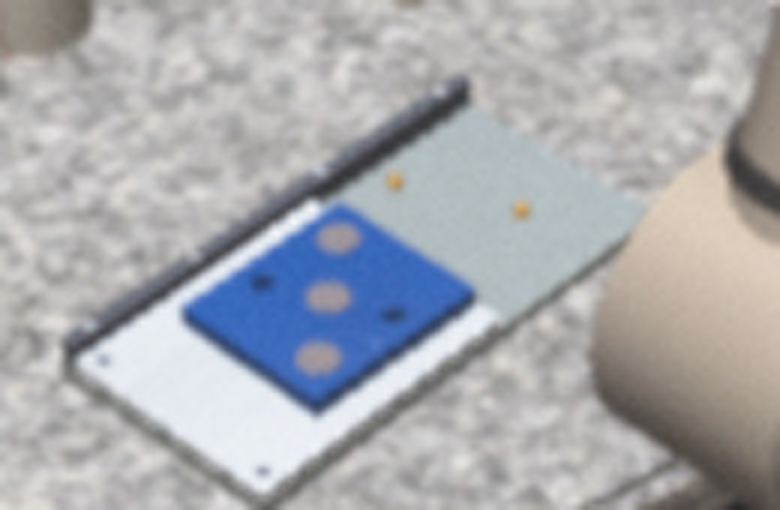

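```bash
python3 - <<'E'
from h import *
def w(n,c,off,z): return unproj(n,(np.array(c)+.5)/6-.5+off,z)[:,:2]*1000
def rig(A,B): # yaw,t from local A to world B
    a=A-A.mean(0);b=B-B.mean(0);t=np.arctan2((a[:,0]*b[:,1]-a[:,1]*b[:,0]).sum(),(a*b).sum())
    R=np.array([[np.cos(t),-np.sin(t)],[np.sin(t),np.cos(t)]]);return np.degrees(t),B.mean(0)-R@A.mean(0),np.linalg.norm(b[0])/np.linalg.norm(a[0])
pins=np.array([[44,-63],[-20,-91]]);holes=np.array([[32,14],[-32,-14.]])
pads=None
for n,off,pc,hc,ec in(("top",(240,150),[[464,150],[541,261]],[[253,226],[328,340]],[[380,138],[422,380]]),("scene",(225,170),[[396,181],[521,210]],[[262,283],[393,314]],[[318,200],[497,315]])):
    P=w(n,pc,off,.0175);print(n,"pins",P,rig(pins,P));H=w(n,hc,off,.030 if n=="top" else .029);print("plate",H,rig(holes,H));print('edge',w(n,ec,off,.018))
    deck=w(n,[[65,190],[107,440]] if n=="top" else [[75,370],[265,500]],off,.018);print('left',deck,np.degrees(np.arctan2(*(deck[0]-deck[1])[::-1])))
    f=w(n,[[62,178],[600,75]],off,.028)if n=="top" else w(n,[[70,340],[460,78]],off,.028);print('fencefar',f,np.degrees(np.arctan2(*(f[0]-f[1])[::-1]))-90)
E
```

```text
top pins [[562.8952665  -35.56151127]
 [505.84455314 -75.63815005]] (np.float64(11.457663291873143), array([507.31347626,  17.48196873]), np.float64(0.9980432566614362))
plate [[521.18225482  71.57474806]
 [463.35574295  32.57480323]] (np.float64(10.367537297094888), array([492.26899889,  52.07477564]), np.float64(0.998451790473893))
edge [[568.63950971   7.76809733]
 [444.10465422 -15.20578364]]
left [[540.11587554 169.37983175]
 [411.95441876 145.17253884]] 10.696086736348557
fencefar [[ 545.10534962  169.66320444]
 [ 600.9437018  -104.93138728]] 11.494279757927984
scene pins [[559.94602176 -26.68162537]
 [503.54297121 -65.87050708]] (np.float64(11.162224074247721), array([505.06525899,  26.94427444]), np.float64(0.9831649046443506))
plate [[522.75420027  79.26362566]
 [466.42650576  39.41290011]] (np.float64(11.649270936977846), array([494.59035302,  59.33826288]), np.float64(0.9877206638094485))
edge [[570.31789861  15.00277188]
 [445.83794704  -8.64741085]]
left [[532.95847716 180.63916556]
 [406.135382   153.08450443]] 12.258053815206662
fencefar [[543.0625098  176.62821791]
 [600.13000412 -96.21570076]] 11.813567119136522
```

```bash
cat >> h.py <<'E'
from scipy.spatial.transform import Rotation as Ro
B=np.array([.506,.022]);BY=np.radians(11.4)
RB=np.array([[np.cos(BY),-np.sin(BY)],[np.sin(BY),np.cos(BY)]])
def st():
    s=observe();R=Ro.from_euler('xyz',s['tool_rot']).as_matrix();p=np.array(s['tool_pos'])
    b=RB.T@(p[:2]-B)*1000
    print('t',round(s['time'],2),'world',p.round(4),'base mm',b.round(1),'tip z',round((p[2]-.025)*1000,1),'jaw ang in base',np.round(np.degrees(np.arctan2(R[1,1],R[0,1])-BY),1),'toolx',R[:,0].round(3),'F',np.round(s['contact_force'],1),'op',round(s['opening'],4),'q',np.round(s['qpos'],2))
    return R,p
def goal(bx,by,tz,jaw=None):
    R,p=st();w=np.r_[B+RB@np.array([bx,by])/1000,tz/1000+.025]
    d=R.T@(w-p)/.04;print('tx,ty,tz',d.round(2))
    if jaw is not None:
        a=-(jaw-np.degrees(np.arctan2(R[1,1],R[0,1])-BY));print('roll',((a+90)%180-90)/10)
E
python3 -c "
from h import *
goal(-80,36,60,90);goal(-80,36,200,90)"
```

```text
t 0.1 world [ 0.1605 -0.4995  0.2511] base mm [-441.7 -442.9] tip z 226.1 jaw ang in base -83.6 toolx [-0.     0.001 -1.   ] F [ 0.2 -0.7 -0.3] op 0.0919 q [-1.41  0.34  1.52  0.    1.28 -0.15]
tx,ty,tz [  4.17 -10.88 -10.32]
roll 0.6409438955964987
t 0.1 world [ 0.1605 -0.4995  0.2511] base mm [-441.7 -442.9] tip z 226.1 jaw ang in base -83.6 toolx [-0.     0.001 -1.   ] F [ 0.2 -0.7 -0.3] op 0.0919 q [-1.41  0.34  1.52  0.    1.28 -0.15]
tx,ty,tz [  0.67 -10.89 -10.32]
roll 0.6409438955964987
```

```bash
python3 -m crank '[{"fingers":0,"tx":0,"ty":-1.3,"tz":-1.2,"roll":0.1},{"fingers":0,"tx":0,"ty":-2.5,"tz":-2.3,"roll":0.2},{"fingers":0,"tx":0,"ty":-3.7,"tz":-3.4,"roll":0.3},{"fingers":0,"tx":0,"ty":-4.9,"tz":-4.5,"roll":0.4},{"fingers":0,"tx":0,"ty":-6.1,"tz":-5.7,"roll":0.5},{"fingers":0,"tx":0,"ty":-7.3,"tz":-6.9,"roll":0.6},{"fingers":0,"tx":0,"ty":-8.5,"tz":-8.1,"roll":0.64},{"fingers":0,"tx":0,"ty":-9.7,"tz":-9.2,"roll":0.64}]' 20; python3 -c "
from h import *
goal(-85,36,60,90)"
```

```text
time: 1.1
tool_pos: [0.3778, -0.0474, 0.2518]
tool_rot: [2.32, 1.57, -0.623]
contact_force: [0.1, -0.0, 0.0]
opening: 0.0461
t 1.1 world [ 0.3778 -0.0474  0.2518] base mm [-139.4  -42.7] tip z 226.8 jaw ang in base -90.0 toolx [ 0.001 -0.    -1.   ] F [ 0.1 -0.   0. ] op 0.0461 q [-0.33  0.07  1.87 -0.    1.19  1.05]
tx,ty,tz [ 4.17 -1.97 -1.36]
roll -0.0009321860745785671
```

```bash
python3 -m crank '[{"fingers":0,"tx":0.8,"ty":-1.2,"tz":-1},{"fingers":0,"tx":1.8,"ty":-1.2,"tz":-1},{"fingers":0,"tx":2.8,"ty":-1.2,"tz":-1},{"fingers":0,"tx":3.5,"ty":-1.2,"tz":-1},{"fingers":0,"tx":3.9,"ty":-1.2,"tz":-1},{"fingers":0,"tx":3.9,"ty":-1.2,"tz":-1},{"fingers":0,"tx":3.9,"ty":-1.2,"tz":-1},{"fingers":0,"tx":3.9,"ty":-1.2,"tz":-1}]'; python3 - <<'E'
from h import *
goal(-85,36,23,90)
o=[]
for n,(x,y,w,h) in(("top",(240,150,130,85)),("scene",(225,170,130,85))):
    p,d=read_camera(n);o.append(cv2.resize(p[y:y+h,x:x+w,::-1],None,fx=5,fy=5,interpolation=cv2.INTER_CUBIC)[:300 if n=='x' else 425])
    R,pp=st();t=pp-[0,0,.025];print(n,(proj(n,t)-[x,y])*5)
cv2.imwrite("pics/c.png",np.vstack([cv2.resize(i,(450,294)) for i in o]))
E
```

```text
t 1.1 world [ 0.3778 -0.0474  0.2518] base mm [-139.4  -42.7] tip z 226.8 jaw ang in base -90.0 toolx [ 0.001 -0.    -1.   ] F [ 0.1 -0.   0. ] op 0.0461 q [-0.33  0.07  1.87 -0.    1.19  1.05]
tx,ty,tz [ 5.09 -1.97 -1.36]
roll -0.0009321860745785671
t 1.15 world [ 0.3797 -0.0406  0.2518] base mm [-136.2  -36.4] tip z 226.8 jaw ang in base -89.6 toolx [ 0.002  0.004 -1.   ] F [0.1 2.2 0.1] op 0.0457 q [-0.31  0.07  1.87  0.    1.19  1.05]
top [[391.41447752 417.06639503]]
t 1.2 world [ 0.3785 -0.0439  0.2516] base mm [-138.   -39.4] tip z 226.6 jaw ang in base -89.5 toolx [ 0.     0.002 -1.   ] F [-0.2 -0.8  0.3] op 0.0458 q [-0.32  0.07  1.87  0.    1.19  1.04]
scene [[543.05255282  15.28736923]]invalid input at $[0]: expected keys fingers, tx, ty, tz, roll
```

View pics/c.png

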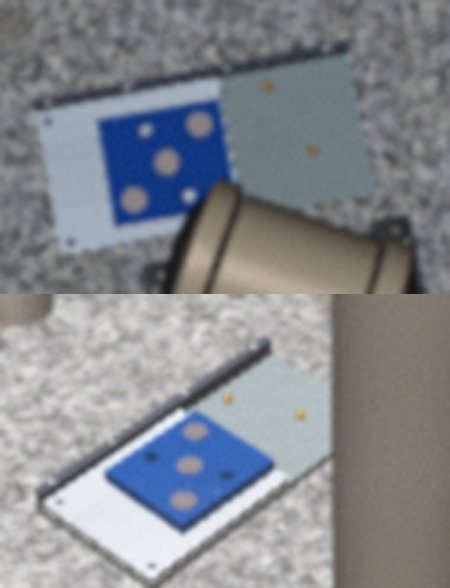

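The call was refused because the roll key was missing. The picture shows the plate unmoved, with the arm hiding the right part of both views.

```bash
python3 -m crank '[{"fingers":0,"tx":0.8,"ty":-1.2,"tz":-0.8,"roll":0},{"fingers":0,"tx":1.8,"ty":-1.8,"tz":-1.3,"roll":0},{"fingers":0,"tx":2.8,"ty":-1.8,"tz":-1.3,"roll":0},{"fingers":0,"tx":3.5,"ty":-1.8,"tz":-1.3,"roll":0},{"fingers":0,"tx":3.9,"ty":-1.8,"tz":-1.3,"roll":0},{"fingers":0,"tx":4.1,"ty":-1.8,"tz":-1.3,"roll":0},{"fingers":0,"tx":4.1,"ty":-1.8,"tz":-1.3,"roll":0},{"fingers":0,"tx":4.1,"ty":-1.8,"tz":-1.3,"roll":0}]'; python3 - <<'E'
from h import *
o=[]
for n,(x,y,w,h) in(("top",(240,150,130,85)),("scene",(225,170,130,85))):
    p,d=read_camera(n);o.append(cv2.resize(p[y:y+h,x:x+w,::-1],None,fx=4,fy=4,interpolation=cv2.INTER_CUBIC))
    R,pp=st()
    t=np.array([pp-[0,0,.025]+R[:,1]*k for k in(-.023,.023,-.042,.042)]);print(n,((proj(n,t)-[x,y])*4).round())
goal(-85,36,23,90)
cv2.imwrite("pics/d.png",np.vstack([np.vstack(o)]))
E
```

```text
time: 2.2
tool_pos: [0.4145, 0.0313, 0.0883]
tool_rot: [2.739, 1.57, -0.203]
contact_force: [-0.2, -0.1, 0.3]
opening: 0.0461
t 2.25 world [0.4145 0.0313 0.0883] base mm [-87.9  27.2] tip z 63.3 jaw ang in base -90.0 toolx [ 0.001 -0.    -1.   ] F [0.5 0.7 0.3] op 0.0459 q [-0.11  0.38  2.02 -0.    0.74  1.26]
top [[185. 294.]
 [246. 282.]
 [160. 298.]
 [271. 277.]]
t 2.3 world [0.4145 0.0314 0.0883] base mm [-87.9  27.3] tip z 63.3 jaw ang in base -90.0 toolx [ 0.001 -0.    -1.   ] F [-0.3  0.4  0.9] op 0.0454 q [-0.11  0.38  2.02 -0.    0.74  1.26]
scene [[288. 224.]
 [332. 192.]
 [269. 238.]
 [350. 179.]]
t 2.3 world [0.4145 0.0314 0.0883] base mm [-87.9  27.3] tip z 63.3 jaw ang in base -90.0 toolx [ 0.001 -0.    -1.   ] F [-0.3  0.4  0.9] op 0.0454 q [-0.11  0.38  2.02 -0.    0.74  1.26]
tx,ty,tz [ 1.01 -0.22 -0.07]
roll 0.00043718171856141905
```

View pics/d.png

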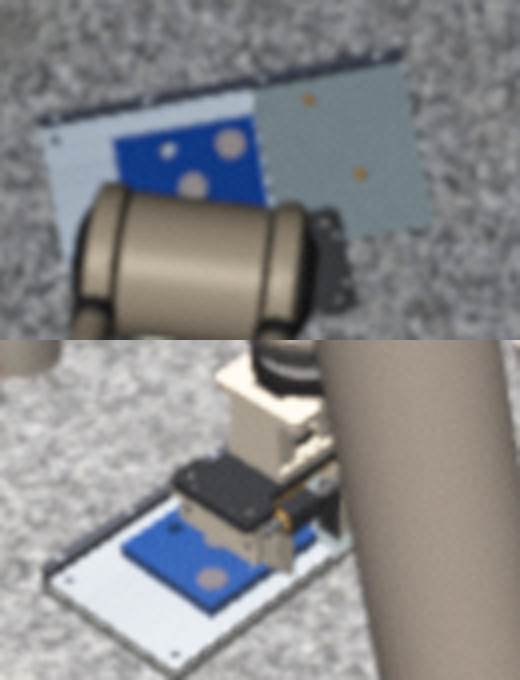

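The top view shows the plate partly under the wrist. The scene view shows the left finger just off the plate's near edge. I'll lower, then push towards the fence.

```bash
python3 -m crank '[{"fingers":0,"tx":0.3,"ty":-0.2,"tz":0,"roll":0},{"fingers":0,"tx":0.7,"ty":-0.2,"tz":0,"roll":0},{"fingers":0,"tx":1.03,"ty":-0.2,"tz":0,"roll":0},{"fingers":0,"tx":1.03,"ty":-0.2,"tz":0,"roll":0},{"fingers":0,"tx":1.03,"ty":-0.2,"tz":-0.1,"roll":0},{"fingers":0,"tx":1.03,"ty":-0.2,"tz":-0.2,"roll":0},{"fingers":0,"tx":1.03,"ty":-0.2,"tz":-0.3,"roll":0},{"fingers":0,"tx":1.03,"ty":-0.2,"tz":-0.4,"roll":0}]'; python3 -c "
from h import *
st()"
```

```text
time: 3.3
tool_pos: [0.4286, 0.0425, 0.0467]
tool_rot: [2.718, 1.57, -0.224]
contact_force: [0.0, 0.0, -0.2]
opening: 0.0461
t 3.3 world [0.4286 0.0425 0.0467] base mm [-71.8  35.4] tip z 21.7 jaw ang in base -90.0 toolx [ 0.001 -0.    -1.   ] F [ 0.   0.  -0.2] op 0.0461 q [-0.08  0.48  2.02 -0.    0.64  1.29]
```

```bash
python3 -m crank '[{"fingers":0,"tx":0,"ty":0,"tz":-0.05,"roll":0},{"fingers":0,"tx":0,"ty":0,"tz":-0.1,"roll":0},{"fingers":0,"tx":0,"ty":0,"tz":-0.15,"roll":0},{"fingers":0,"tx":0,"ty":0,"tz":-0.2,"roll":0},{"fingers":0,"tx":0,"ty":0,"tz":-0.25,"roll":0},{"fingers":0,"tx":0,"ty":0,"tz":-0.3,"roll":0},{"fingers":0,"tx":0,"ty":0,"tz":-0.35,"roll":0},{"fingers":0,"tx":0,"ty":0,"tz":-0.4,"roll":0}]';python3 -c "
from h import *
st()"; python3 -m crank '[{"fingers":0,"tx":0,"ty":0,"tz":-0.03,"roll":0},{"fingers":0,"tx":0,"ty":0,"tz":-0.06,"roll":0},{"fingers":0,"tx":0,"ty":0,"tz":-0.09,"roll":0},{"fingers":0,"tx":0,"ty":0,"tz":-0.12,"roll":0},{"fingers":0,"tx":0,"ty":0,"tz":-0.15,"roll":0},{"fingers":0,"tx":0,"ty":0,"tz":-0.17,"roll":0},{"fingers":0,"tx":0,"ty":0,"tz":-0.19,"roll":0},{"fingers":0,"tx":0,"ty":0,"tz":-0.2,"roll":0}]';python3 -c "
from h import *
st()
p,d=read_camera('top');print(blue('top',p)[1])"
```

```text
time: 4.3
tool_pos: [0.444, 0.0457, 0.0464]
tool_rot: [2.532, 1.571, -0.411]
contact_force: [-0.9, -0.4, -0.9]
opening: 0.0461
t 4.3 world [0.444  0.0457 0.0464] base mm [-56.1  35.5] tip z 21.4 jaw ang in base -90.0 toolx [ 0. -0. -1.] F [-0.9 -0.4 -0.9] op 0.0461 q [-0.07  0.5   1.98 -0.    0.66  1.3 ]
time: 5.3
tool_pos: [0.4517, 0.0473, 0.0465]
tool_rot: [1.264, 1.571, -1.678]
contact_force: [-1.8, -0.5, -0.4]
opening: 0.0459
t 5.3 world [0.4517 0.0473 0.0465] base mm [-48.3  35.5] tip z 21.5 jaw ang in base -90.0 toolx [-0. -0. -1.] F [-1.8 -0.5 -0.4] op 0.0459 q [-0.06  0.51  1.96 -0.    0.68  1.31]
((545.1376953125, 63.51795196533203), (40.07763671875, 107.18910217285156), 0.5567638278007507)
```

```bash
python3 -m crank '[{"fingers":0,"tx":0,"ty":0,"tz":-0.02,"roll":0},{"fingers":0,"tx":0,"ty":0,"tz":-0.04,"roll":0},{"fingers":0,"tx":0,"ty":0,"tz":-0.06,"roll":0},{"fingers":0,"tx":0,"ty":0,"tz":-0.08,"roll":0},{"fingers":0,"tx":0,"ty":0,"tz":-0.1,"roll":0},{"fingers":0,"tx":0,"ty":0,"tz":-0.1,"roll":0},{"fingers":0,"tx":0,"ty":0,"tz":-0.1,"roll":0},{"fingers":0,"tx":0,"ty":0,"tz":-0.1,"roll":0}]';python3 - <<'E'
from h import *
st()
p,d=read_camera('top');x,y=240,150
cv2.imwrite("pics/e.png",cv2.resize(p[y:y+85,x:x+130,::-1],None,fx=6,fy=6,interpolation=cv2.INTER_CUBIC))
E
```

```text
time: 6.35
tool_pos: [0.4541, 0.0478, 0.0465]
tool_rot: [-0.052, 1.567, -2.995]
contact_force: [-6.5, -2.7, 4.5]
opening: 0.0461
t 6.35 world [0.4541 0.0478 0.0465] base mm [-45.8  35.5] tip z 21.5 jaw ang in base -90.0 toolx [-0.003 -0.    -1.   ] F [-6.5 -2.7  4.5] op 0.0461 q [-0.06  0.51  1.95 -0.    0.68  1.31]
```

View pics/e.png

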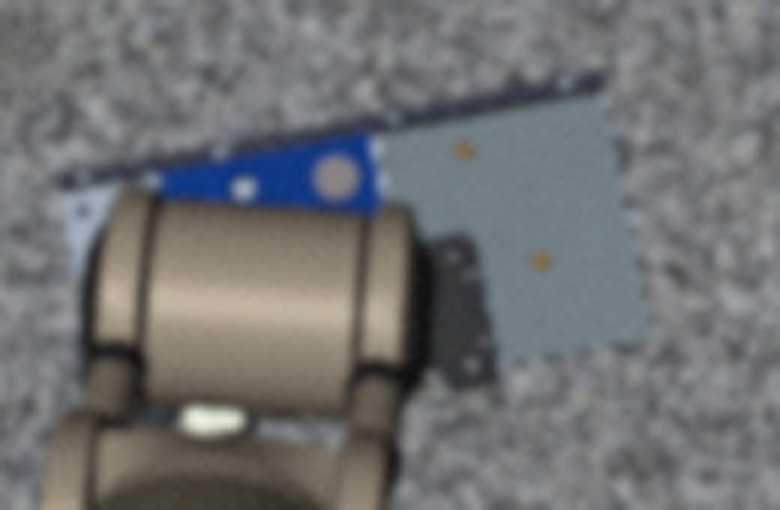

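The plate lies along the fence and the push force has risen to 6.5 N. Next I back off, lift, and turn the hand for the lengthwise push.

```bash
python3 -m crank '[{"fingers":0,"tx":0,"ty":0,"tz":0.3,"roll":0},{"fingers":0,"tx":0,"ty":0,"tz":0.4,"roll":0},{"fingers":0,"tx":-0.6,"ty":0,"tz":0.4,"roll":0},{"fingers":0,"tx":-1.2,"ty":0,"tz":0.4,"roll":-1},{"fingers":0,"tx":-1.2,"ty":-1,"tz":0,"roll":-2},{"fingers":0,"tx":-1.2,"ty":-1.6,"tz":-0.4,"roll":-3},{"fingers":0,"tx":-1.2,"ty":-2.2,"tz":-0.8,"roll":-4},{"fingers":0,"tx":-1.2,"ty":-2.2,"tz":-1,"roll":-5}]';python3 -c "
from h import *
goal(12,125,60,0)"
```

```text
time: 7.4
tool_pos: [0.478, 0.1439, 0.0946]
tool_rot: [2.399, 1.569, 0.337]
contact_force: [-0.5, 0.4, 0.5]
opening: 0.0457
t 7.4 world [0.478  0.1439 0.0946] base mm [ -3.4 125.1] tip z 69.6 jaw ang in base -39.5 toolx [ 0.002  0.001 -1.   ] F [-0.5  0.4  0.5] op 0.0457 q [0.14 0.48 1.8  0.   0.86 0.63]
tx,ty,tz [ 0.24  0.3  -0.24]
roll -3.954006705494007
```

```bash
python3 -m crank '[{"fingers":0,"tx":0,"ty":0.2,"tz":-0.2,"roll":-1},{"fingers":0,"tx":0,"ty":0.3,"tz":-0.24,"roll":-2},{"fingers":0,"tx":0,"ty":0.3,"tz":-0.24,"roll":-3},{"fingers":0,"tx":0,"ty":0.3,"tz":-0.24,"roll":-3.95},{"fingers":0,"tx":0.4,"ty":0.3,"tz":-0.24,"roll":-3.95},{"fingers":0,"tx":0.8,"ty":0.3,"tz":-0.24,"roll":-3.95},{"fingers":0,"tx":0.8,"ty":0.3,"tz":-0.24,"roll":-3.95},{"fingers":0,"tx":0.8,"ty":0.3,"tz":-0.24,"roll":-3.95}]';python3 - <<'E'
from h import *
goal(12,110,21.5,0)
for n in("top","scene"):
    p,d=read_camera(n);m,r=blue(n,p);print(n,r)
    C=cv2.connectedComponentsWithStats(m)
    C2=unproj(n,np.argwhere(m)[:,::-1],.03)[:,:2];b=(C2-B)@RB*1000
    print(np.percentile(b,[1,50,99],axis=0).round(1))
    cv2.imwrite(f"pics/f{n}.png",cv2.resize(p[150:255,225:370,::-1],None,fx=5,fy=5,interpolation=cv2.INTER_CUBIC))
E
```

```text
time: 8.4
tool_pos: [0.4929, 0.145, 0.063]
tool_rot: [1.476, 1.57, 0.096]
contact_force: [-0.1, 0.3, 0.4]
opening: 0.0455
t 8.4 world [0.4929 0.145  0.063 ] base mm [ 11.4 123.1] tip z 38.0 jaw ang in base -0.5 toolx [ 0.001  0.    -1.   ] F [-0.1  0.3  0.4] op 0.0455 q [ 0.14  0.56  1.78 -0.    0.8  -0.05]
tx,ty,tz [0.41 0.02 0.33]
roll -0.04947848417338463
top ((513.48193359375, 58.27885055541992), (94.28250885009766, 105.42831420898438), 11.408824920654297)
[[-32.6 -18.6]
 [ 11.1  29.9]
 [ 60.8  84.9]]
scene ((511.7785949707031, 64.38594055175781), (97.3748550415039, 107.90776062011719), 9.486902236938477)
[[-33.9 -14.7]
 [-19.8  10.9]
 [ 61.1  93.4]]
```

View pics/fscene.png

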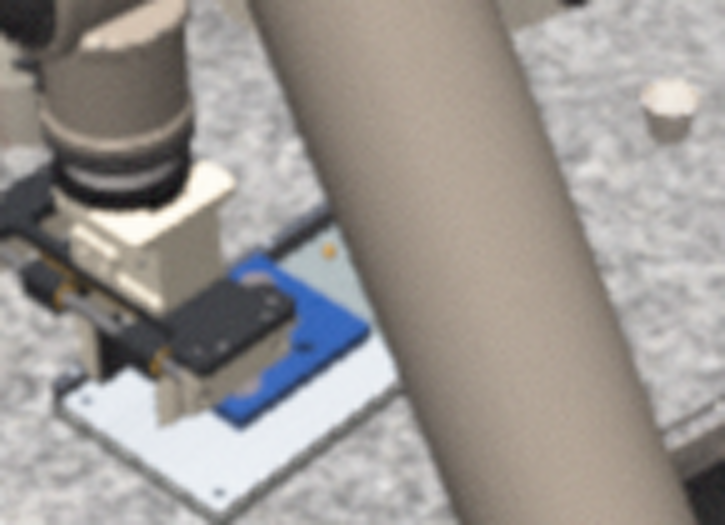

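Scene view: both fingers stand on the deck behind the plate's rear edge, with the plate along the fence. The top fit gives yaw 11.4°, equal to the base's. I'll lower and push.

```bash
python3 -m crank '[{"fingers":0,"tx":0.2,"ty":0.02,"tz":0,"roll":-0.05},{"fingers":0,"tx":0.4,"ty":0.02,"tz":0,"roll":-0.05},{"fingers":0,"tx":0.45,"ty":0.02,"tz":0,"roll":-0.05},{"fingers":0,"tx":0.45,"ty":0.02,"tz":0.2,"roll":-0.05},{"fingers":0,"tx":0.45,"ty":0.02,"tz":0.35,"roll":-0.05},{"fingers":0,"tx":0.45,"ty":0.02,"tz":0.5,"roll":-0.05},{"fingers":0,"tx":0.45,"ty":0.02,"tz":0.6,"roll":-0.05},{"fingers":0,"tx":0.45,"ty":0.02,"tz":0.7,"roll":-0.05}]';python3 -c "
from h import *
st()";python3 -m crank '[{"fingers":0,"tx":0,"ty":0,"tz":0.1,"roll":0},{"fingers":0,"tx":0,"ty":0,"tz":0.2,"roll":0},{"fingers":0,"tx":0,"ty":0,"tz":0.3,"roll":0},{"fingers":0,"tx":0,"ty":0.01,"tz":0.4,"roll":0},{"fingers":0,"tx":0,"ty":0.01,"tz":0.5,"roll":0},{"fingers":0,"tx":0,"ty":0.01,"tz":0.6,"roll":0},{"fingers":0,"tx":0,"ty":0.01,"tz":0.7,"roll":0},{"fingers":0,"tx":0,"ty":0.01,"tz":0.8,"roll":0}]';python3 -c "
from h import *
goal(12,-12.5,20,0)
p,d=read_camera('top');print(blue('top',p)[1])"
```

```text
time: 9.5
tool_pos: [0.4987, 0.1175, 0.0447]
tool_rot: [2.308, 1.57, 0.937]
contact_force: [-0.8, 3.3, 1.7]
opening: 0.0458
t 9.5 world [0.4987 0.1175 0.0447] base mm [11.7 95.1] tip z 19.7 jaw ang in base -0.0 toolx [ 0.  0. -1.] F [-0.8  3.3  1.7] op 0.0458 q [ 0.08  0.58  1.8   0.    0.76 -0.12]
time: 10.5
tool_pos: [0.5053, 0.086, 0.0445]
tool_rot: [-1.501, 1.571, -2.873]
contact_force: [-2.2, 3.9, 3.0]
opening: 0.0461
t 10.5 world [0.5053 0.086  0.0445] base mm [12.  62.9] tip z 19.5 jaw ang in base 0.0 toolx [-0. -0. -1.] F [-2.2  3.9  3. ] op 0.0461 q [ 0.02  0.58  1.8  -0.    0.76 -0.18]
tx,ty,tz [-0.01  0.    1.89]
roll 0.000600155821408066
((524.1394653320312, 7.3383026123046875), (95.08651733398438, 82.20275115966797), 10.036794662475586)
```

```bash
python3 -m crank '[{"fingers":0,"tx":-0.01,"ty":0,"tz":0.1,"roll":0},{"fingers":0,"tx":-0.01,"ty":0,"tz":0.2,"roll":0},{"fingers":0,"tx":-0.01,"ty":0,"tz":0.3,"roll":0},{"fingers":0,"tx":-0.01,"ty":0,"tz":0.4,"roll":0},{"fingers":0,"tx":-0.01,"ty":0,"tz":0.5,"roll":0},{"fingers":0,"tx":-0.01,"ty":0,"tz":0.6,"roll":0},{"fingers":0,"tx":-0.01,"ty":0,"tz":0.7,"roll":0},{"fingers":0,"tx":-0.01,"ty":0,"tz":0.8,"roll":0}]';python3 -c "
from h import *
st()";python3 -m crank '[{"fingers":0,"tx":0,"ty":0,"tz":0.1,"roll":0},{"fingers":0,"tx":0,"ty":0,"tz":0.2,"roll":0},{"fingers":0,"tx":0,"ty":0,"tz":0.3,"roll":0},{"fingers":0,"tx":0,"ty":0,"tz":0.4,"roll":0},{"fingers":0,"tx":0,"ty":0,"tz":0.5,"roll":0},{"fingers":0,"tx":0,"ty":0,"tz":0.55,"roll":0},{"fingers":0,"tx":0,"ty":0,"tz":0.6,"roll":0},{"fingers":0,"tx":0,"ty":0,"tz":0.65,"roll":0}]';python3 - <<'E'
from h import *
goal(12,-12.5,20,0)
for n in("top","scene"):
    p,d=read_camera(n)
    m,r=blue(n,p);print(n,r);C=cloud(n,d)[m>0];print(np.percentile(C[:,2],[5,50,95]).round(4))
    cv2.imwrite(f"pics/g{n}.png",cv2.resize(p[150:255,225:370,::-1],None,fx=5,fy=5,interpolation=cv2.INTER_CUBIC))
E
```

```text
time: 11.55
tool_pos: [0.5117, 0.0547, 0.0449]
tool_rot: [0.795, 1.571, -0.577]
contact_force: [-0.8, 2.3, 0.3]
opening: 0.0462
t 11.55 world [0.5117 0.0547 0.0449] base mm [12.1 30.9] tip z 19.9 jaw ang in base 0.0 toolx [ 0. -0. -1.] F [-0.8  2.3  0.3] op 0.0462 q [-0.04  0.59  1.79 -0.    0.76 -0.24]
time: 12.55
tool_pos: [0.5168, 0.0293, 0.0449]
tool_rot: [0.022, 1.571, -1.349]
contact_force: [0.4, 2.0, 0.0]
opening: 0.0458
t 12.55 world [0.5168 0.0293 0.0449] base mm [12.  5.] tip z 19.9 jaw ang in base 0.0 toolx [ 0. -0. -1.] F [0.4 2.  0. ] op 0.0458 q [-0.09  0.59  1.78 -0.    0.77 -0.29]
tx,ty,tz [-0.   -0.    0.44]
roll 0.0014669533740800488
top ((535.8255615234375, -53.547813415527344), (94.9493408203125, 72.46215057373047), 11.602794647216797)
[0.0235 0.0292 0.0348]
scene ((1447.855712890625, 186.96499633789062), (0.0, 0.0), 0.0)
[0.0292 0.0316 0.262 ]
```

View pics/gtop.png

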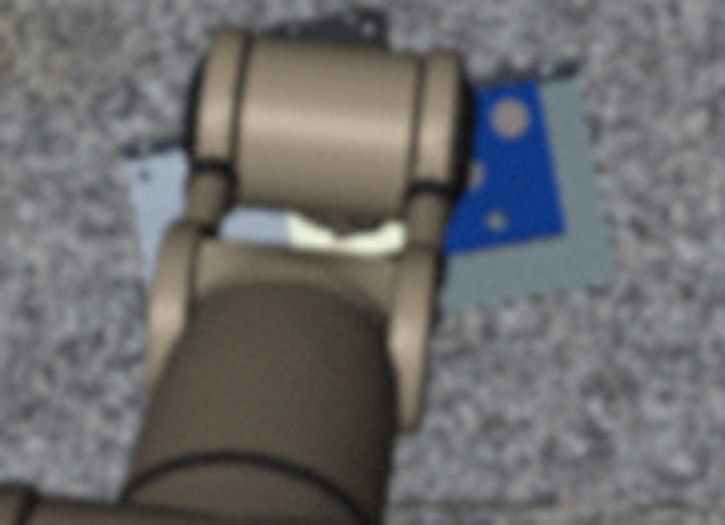

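Top view: the plate is square along the fence, about 20 mm short of its seat, with hole b at (497,220). I'll creep in from here and watch the plate's height.

```bash
cat > z.py <<'E'
from h import *
st();p,d=read_camera('top');m,r=blue('top',p);C=cloud('top',d)[m>0];print('rect',np.round(r[0],1),np.round(r[1],1),round(r[2],1),'z',np.percentile(C[:,2],[10,50,90]).round(4))
W=(unproj('top',np.argwhere(m)[:,::-1],np.median(C[:,2]))[:,:2]-B)@RB*1000;print('front y',np.percentile(W[:,1],1).round(1),'far x',np.percentile(W[:,0],99).round(1))
E
python3 -m crank '[{"fingers":0,"tx":0,"ty":0,"tz":0.05,"roll":0},{"fingers":0,"tx":0,"ty":0,"tz":0.1,"roll":0},{"fingers":0,"tx":0,"ty":0,"tz":0.15,"roll":0},{"fingers":0,"tx":0,"ty":0,"tz":0.18,"roll":0},{"fingers":0,"tx":0,"ty":0,"tz":0.21,"roll":0},{"fingers":0,"tx":0,"ty":0,"tz":0.24,"roll":0},{"fingers":0,"tx":0,"ty":0,"tz":0.27,"roll":0},{"fingers":0,"tx":0,"ty":0,"tz":0.3,"roll":0}]';python3 z.py
python3 -m crank '[{"fingers":0,"tx":0,"ty":0,"tz":0.01,"roll":0},{"fingers":0,"tx":0,"ty":0,"tz":0.02,"roll":0},{"fingers":0,"tx":0,"ty":0,"tz":0.03,"roll":0},{"fingers":0,"tx":0,"ty":0,"tz":0.04,"roll":0},{"fingers":0,"tx":0,"ty":0,"tz":0.05,"roll":0},{"fingers":0,"tx":0,"ty":0,"tz":0.06,"roll":0},{"fingers":0,"tx":0,"ty":0,"tz":0.07,"roll":0},{"fingers":0,"tx":0,"ty":0,"tz":0.08,"roll":0}]';python3 z.py
```

```text
time: 13.65
tool_pos: [0.5191, 0.0176, 0.0449]
tool_rot: [-0.791, 1.571, -2.163]
contact_force: [0.5, 1.8, -0.6]
opening: 0.0457
t 13.65 world [0.5191 0.0176 0.0449] base mm [12.  -6.9] tip z 19.9 jaw ang in base 0.0 toolx [-0. -0. -1.] F [ 0.5  1.8 -0.6] op 0.0457 q [-0.11  0.59  1.78 -0.    0.77 -0.31]
rect [538.  -66.6] [95.9 70.8] 9.7 z [0.0245 0.0292 0.0337]
front y -715.7 far x 60.2
time: 14.7
tool_pos: [0.5199, 0.0144, 0.0449]
tool_rot: [0.394, 1.57, -0.977]
contact_force: [-0.2, -0.6, -0.2]
opening: 0.0463
t 14.7 world [0.5199 0.0144 0.0449] base mm [ 12.1 -10.2] tip z 19.9 jaw ang in base 0.0 toolx [ 0. -0. -1.] F [-0.2 -0.6 -0.2] op 0.0463 q [-0.12  0.59  1.78 -0.    0.77 -0.32]
rect [538.5 -70.3] [94.5 74.1] 10.9 z [0.0196 0.0242 0.0289]
front y -717.9 far x 60.3
```

The plate's height has fallen from 29 to about 24 mm and the force has gone to zero. I'll nudge 1 mm more and re-check.

```bash
python3 -m crank '[{"fingers":0,"tx":0,"ty":0,"tz":0.01,"roll":0},{"fingers":0,"tx":0,"ty":0,"tz":0.02,"roll":0},{"fingers":0,"tx":0,"ty":0,"tz":0.03,"roll":0},{"fingers":0,"tx":0,"ty":0,"tz":0.04,"roll":0},{"fingers":0,"tx":0,"ty":0,"tz":0.05,"roll":0},{"fingers":0,"tx":0,"ty":0,"tz":0.05,"roll":0},{"fingers":0,"tx":0,"ty":0,"tz":0.05,"roll":0},{"fingers":0,"tx":0,"ty":0,"tz":0.05,"roll":0}]';python3 z.py;  python3 -c "
from h import *
for n in ('top','scene'):
    p,d=read_camera(n);cv2.imwrite(f'pics/i{n}.png',p[:,:,::-1])
    C=cloud(n,d);b=np.einsum('...i,ij->...j',C[...,:2]-B,RB)*1000
    for y in(-40,-60,-80,-100,-120):
        m=(abs(b[...,1]-y)<9)&(abs(b[...,0]-10)<40)&(d>0)&(C[...,2]<.04);print(n,y,m.sum(),np.median(C[...,2][m]) if m.any() else '')"
```

```text
time: 15.75
tool_pos: [0.5202, 0.0126, 0.0449]
tool_rot: [-0.128, 1.571, -1.5]
contact_force: [-0.4, -0.9, -0.4]
opening: 0.046
t 15.75 world [0.5202 0.0126 0.0449] base mm [ 12. -12.] tip z 19.9 jaw ang in base 0.0 toolx [ 0. -0. -1.] F [-0.4 -0.9 -0.4] op 0.046 q [-0.12  0.59  1.78 -0.    0.77 -0.32]
rect [538.5 -72.2] [95.7 70.5] 10.0 z [0.0182 0.0222 0.0268]
front y -719.3 far x 60.4
top -40 0 
top -60 8 0.022235370749451477
top -80 54 0.020795176465348342
top -100 139 0.021859252745478397
top -120 150 0.022671698019078312
scene -40 4 0.018332402002271486
scene -60 0 
scene -80 0 
scene -100 0 
scene -120 0
```

Plate top is at 22 mm and level. Backing off and clearing the view.

```bash
python3 -m crank '[{"fingers":0,"tx":0,"ty":0,"tz":-0.3,"roll":0},{"fingers":0,"tx":0,"ty":0,"tz":-0.8,"roll":0},{"fingers":0,"tx":-0.8,"ty":0,"tz":-1.2,"roll":0},{"fingers":0,"tx":-1.8,"ty":0,"tz":-2,"roll":0},{"fingers":0,"tx":-2.8,"ty":0,"tz":-3,"roll":0},{"fingers":0,"tx":-3,"ty":-0.5,"tz":-4,"roll":0},{"fingers":0,"tx":-3,"ty":-1,"tz":-5,"roll":0},{"fingers":0,"tx":-3,"ty":-1,"tz":-5,"roll":0}]'; python3 -m crank '[{"fingers":0,"tx":0,"ty":0,"tz":-0.5,"roll":0},{"fingers":0,"tx":0,"ty":0,"tz":-0.5,"roll":0},{"fingers":0,"tx":0,"ty":0,"tz":-0.5,"roll":0},{"fingers":0,"tx":0,"ty":0,"tz":-0.5,"roll":0},{"fingers":0,"tx":0,"ty":0,"tz":-0.5,"roll":0},{"fingers":0,"tx":0,"ty":0,"tz":-0.5,"roll":0},{"fingers":0,"tx":0,"ty":0,"tz":-0.5,"roll":0},{"fingers":0,"tx":0,"ty":0,"tz":-0.5,"roll":0}]'; python3 z.py;  python3 -c "
from h import *
o=[]
for n in ('top','scene'):
    p,d=read_camera(n);o.append(cv2.resize(p[140:235,230:380,::-1],None,fx=4,fy=3.1))
    C=cloud(n,d);b=np.einsum('...i,ij->...j',C[...,:2]-B,RB)*1000
    for y in(-40,-80,-120):
      for x in(-20,40):
        m=(abs(b[...,1]-y)<9)&(abs(b[...,0]-x)<9)&(d>0)&(C[...,2]<.04);print(n,y,x,m.sum(),np.median(C[...,2][m]).round(4) if m.any() else '')
    a=np.load(n+'0.npz')['p'];dd=abs(p.astype(int)-a).max(2)[160:235,375:470];print('bystander diff',(dd>40).sum()) if n=='top' else 0
cv2.imwrite('pics/j.png',np.vstack(o))"
```

```text
time: 16.9
tool_pos: [0.4391, 0.203, 0.1651]
tool_rot: [-2.088, 1.57, 2.828]
contact_force: [-0.3, -0.4, -0.0]
opening: 0.0458
time: 17.9
tool_pos: [0.4375, 0.2203, 0.1649]
tool_rot: [0.085, 1.571, -1.287]
contact_force: [0.4, 0.4, -0.3]
opening: 0.0459
t 17.9 world [0.4375 0.2203 0.1649] base mm [-28.  207.9] tip z 139.9 jaw ang in base 0.0 toolx [ 0. -0. -1.] F [ 0.4  0.4 -0.3] op 0.0459 q [ 0.31  0.37  1.75 -0.    1.03  0.11]
rect [534.7 -54.2] [ 94.5 105.6] 12.3 z [0.0177 0.0219 0.0262]
front y -133.9 far x 60.5
top -40 -20 34 0.0224
top -40 40 34 0.0219
top -80 -20 34 0.0222
top -80 40 36 0.0227
top -120 -20 33 0.0219
top -120 40 36 0.0216
bystander diff 0
scene -40 -20 30 0.0212
scene -40 40 23 0.0205
scene -80 -20 23 0.0203
scene -80 40 18 0.0214
scene -120 -20 0 
scene -120 40 20 0.0199
```

View pics/j.png

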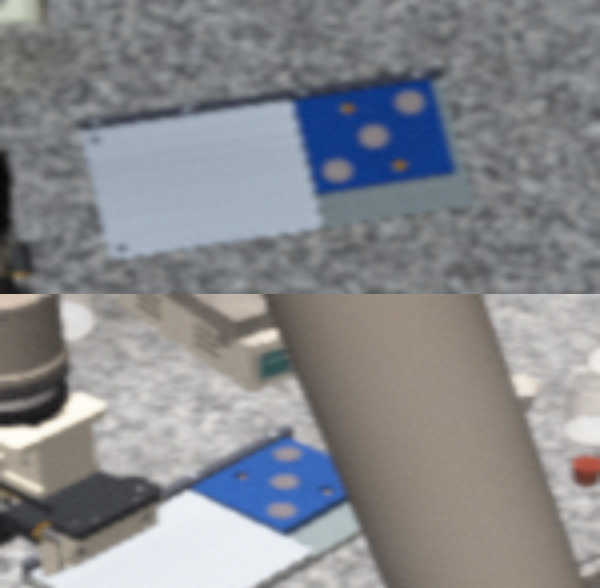

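The top view shows brass in both holes, at (347,108) and (400,165), and the plate flush against the fence just past the deck's edge. The hand is well clear.

```bash
python3 -c "
from cell import *
print(hand_in())"
```

```text
the job is handed in; nothing more can be done
None
```

The plate is seated over both pins, and I handed the job in at about 18 s of the 48 s allowed. I pushed it square against the fence with two fingertips, then slid it along the fence until it dropped into the recess, and backed the hand clear.

**Last checks (hand clear):**
- **Height and level:** the plate's top measures 22 mm at all six points sampled in the top camera, within about 0.7 mm. That is the seated height.
- **Pins:** brass is visible in both holes.
- **Force:** contact force is about zero.
- **Bystanders:** the top camera shows no change in the area around those on the right. I did not re-measure the timer or the object beside it on the left; the arm never went near them.

**Disagreements:**
- **Camera offset:** the two cameras differed by about 8 mm in y, so I took the final position from the drop itself.
- **Yaw reading:** the final top-camera outline read 12.3° against the base's 11.4°. That is about 1°, within both the coarse pixels and the 0.08 rad limit.
- **Scene camera:** it read the plate's top 1 to 2 mm lower, and the arm hid one of the six points there.
- **Refused call:** one move was refused because I left out the roll key; nothing moved.

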